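# Release the cam and close the board clamp

## Robot

A 7-joint arm with a two-finger parallel gripper is mounted at the origin on the work surface. World frame = base frame: x ahead of the robot, y to its left, z up, the work surface at z = 0. Lengths are in m, angles in rad, forces in N, time in s.
With the tool pointing down it reaches from about 0.35 to 0.9 m from the base axis. Payload 7.2 kg.
Tool frame: the origin (TCP) lies at the very end of the fingers, on their centre line; the grasp point (between the pads) lies 19 mm behind it; z points along the fingers, x is the direction in which the jaws open and shut, and the axes are right-handed (so a half turn about z gives the same grasp; the last joint's range is limited). The gripper opens to 85 mm and grips with 20 to 120 N. Pads are 22 mm wide; open, the fingers measure 114 mm over their backs; the gripper's body (76 mm by 85 mm) begins 54 mm behind the grasp point. The pads swing forward as they close: fully open they stand 13 mm farther back than shut.
Start: joints at [1.165, 0.411, -0.013, 1.596, 0.006, 1.134, -0.082], TCP at [0.207, -0.59, 0.231] pointing down, gripper open.
Joint ranges: [-2.95, 2.95], [-0.29, 1.99], [-1.47, 1.44], [0.14, 2.54], [-1.03, 4.17], [0.13, 1.85], [-2.86, 2.86]. Speed limits (rad/s): [2.39, 2.39, 3.01, 3.01, 3.14, 3.14, 3.14].

## Interface

Orientations are given as a unit quaternion [x, y, z, w].
In Python, from workcell import arm, snapshot, look_for gives the robot as it stands.
- The arm moves only by the tool jog_arm, never from a script. Its argument "deltas" is text: rows parted by semicolons, each of 5 numbers parted by spaces: the shift along the tool's x, y, z in m, then the turn about the tool's z in degrees, then the finger opening in m, from 0 to 0.0854. A call has 1 to 20 rows; each row shifts and turns the commanded pose from where the row before left it, along the tool's axes as they then stand; what a row does not reach is not made up. A row lasts 1/8 s, in which the tool goes at most 62.5 mm and 10.7 degrees, less where a joint would pass 70% of its speed; a pose out of reach is approached as far as the arm can. A call is refused whole if a number of a shift passes 0.0625 or a number of a turn 10.7, either way. A call with a gripper value outside its range is refused whole. The fingers move at their own pace and stop on an object; "squeeze" is the grip in N (left out, the last holds). Time passes only in rows, so rows that do not move let the fingers close. It gives the time, the measured TCP pose, the force and the opening at its end, in the units of the state.
- arm.get_state(): the state, without advancing time (a new reading comes with each control period).
- snapshot(name): name is "side" or "top"; returns a dict with "frame" (480x640x3 uint8, red, green, blue), "z_map" (480x640 float32, m along the optical axis (not along the pixel's ray), 0 where there is no reading), "K" (3x3 intrinsics, pixels), "cam_to_world" (4x4, takes a point from camera to world coordinates). Camera axes: x right, y down, z forward; pixel columns grow to the right and rows downward; lengths in m; the calibration is good to about 2 mm. A picture is of the moment at which its call begins.
- arm.job_done(): hands the job in, once; it reports no verdict.
Trained networks look in a picture, given as the dict that the camera call returned (one of the last four; its "shot" number tells which), for a name from the list of things; names that differ only in an ending like _2 or _b are one class to them, and where a whole thing is asked for, a point or a joint stands for the part that bears it (a point fixed in the world has none). Each returns a list of dicts, best first, with "confidence" (0 to 1); they miss things now and then, are a little off and sometimes report something else, mostly with a low value. They report only what shows in the picture. A call takes as long as a camera call. They do not tell look-alikes from the thing itself.
- look_for(picture, name): "centre" ([x, y, z] in m, in world coordinates, good to about 4 mm: the middle of the surface that is visible of it).
The state is a dict: "t": time; "joints": joint angles; "qvel": joint speeds; "effort": joint torques, N m; "tool_pos": TCP position; "tcp_rot": TCP orientation; "wrist_force": force on the tool from outside, world axes, zero at the start; "torque": the same for the moment, N m; "width": opening from 0.0 (shut) to 1.0 (fully open).
Only numpy, scipy, OpenCV 4.12 (cv2) and the standard library are available. Lean on these libraries where they do the work, as an engineer would, in place of code of your own. Each camera call takes 0.05 s, during which the arm holds its last target.

## Task

Clamp the circuit board in the clamping fixture on the repair bench: push the cam's lever round until the cam's low point (the deep bay in its rim) faces the nose of the sliding jaw, then push the sliding jaw forward, fully home, so that it drives the board up against the fixed jaw. Do it all by pushing with the fingertips: do not lift the board, and leave the other things on the bench where they are. Finish clear of everything.

Things in the scene. Friction and masses are not known exactly. Their poses are not given: they have to be found in the camera images.
- board_clamp: Clamping fixture, fixed to the bench at a place and yaw that vary: aluminium base plate 12 mm thick. Origin on the bench surface, on the centre line of the jaws; x is forward (sliding jaw to fixed jaw), y to the left (towards the cam), z up. In its frame the plate covers x -113..113, y -98..188 mm; the bed under the board tops at z 18 mm; fences at y +-50 mm are 28 mm high.
- fixed_jaw (a point): Centre of the fixed jaw's clamping face, at fixture x 75, y 0, z 27 mm. The jaw is a steel bar 120 mm wide (y), 20 mm thick, top at z 42 mm; the board is driven forward up against this face.
- jaw (a joint): Travel of the sliding jaw (the cam's follower slide) along the fixture's +x, in m: 0 = fully back, 0.036 = fully home against its stop. Stays where it is left; needs about 3 N. While anything but the cam's bay faces its nose, the cam's rim stops it at about 0.012. Starts between 0 and 0.008.
- push_face (a point): Centre of the rear (robot-side) face of the sliding jaw's upright push plate, 55 mm above the bench; at jaw = 0 at fixture x -91, y 0 mm. Plate 60 mm wide (y), 8 mm thick, top at z 80 mm, standing on the 110 mm wide jaw bar (z 14..40 mm, rear face flush with the plate's). The jaw's clamping face is 18 mm ahead of this point.
- nose (a point): Tip of the sliding jaw's nose (the follower), 12 mm wide with a round end, z 14..26 mm, pointing along fixture +x at the cam axis (y 112 mm). It sits on a low arm (z 14..26 mm) that runs left from the jaw bar and moves with the jaw; at jaw = 0 its tip is at fixture x -54 mm.
- cam (a joint): Angle of the cam about its upright axis in rad, counter-clockwise positive from above: 0 = the low point (bay) faces the nose, lever along fixture +x; at a, the lever points a rad to the left of +x. Stiff: stays where left, needs about 0.08 N m (1 to 2 N at the post). Range -0.6 to 2.5; starts 0.9 to 2.1: turn it clockwise. The nose enters freely within about 0.25 rad of 0.
- cam_axis (a point): Fixed point on the cam's axis, at fixture x 0, y 112 mm, 34 mm above the bench. The dark steel cam plate is a disc of 42 mm radius (z 14..26 mm) with one bay in its rim, about 45 mm wide and 26 mm deep, opposite the lever. The pivot nut tops at z 40 mm.
- post (a point): On the axis of the upright round post near the end of the cam's lever, 60 mm above the bench, 65 mm from the cam axis. Post 12 mm in diameter, bare from z 34 mm (top of the lever, a flat bar 14 mm wide) to z 80 mm; it is what one pushes to turn the cam.
- board: Loose circuit board 110 x 90 x 4 mm (parts on it up to 10 mm high), about 120 g, flat on the bed between the jaws, long side along fixture x. Origin at the centre of its underside, 18 mm above the bench. Starts about 10 mm or more short of the fixed jaw; touching it, the origin is at fixture x 20 mm (18 to 20 when clamped: closed jaws leave 2 mm play).
- screw_tin: Bystander: small open cardboard tray of 75 x 50 x 24 mm, right of the fixture. Origin under its centre.
- driver_a: Bystander: screwdriver, 150 mm long, lying right of the fixture.
- driver_b: Bystander: screwdriver, 130 mm long, lying left of the fixture.
- drive: Bystander: flat aluminium storage drive 100 x 70 x 9 mm, lying beyond the fixed jaw.
- heatsink: Bystander: finned aluminium heat sink 44 x 44 x 22 mm, beyond the cam.
- paste_jar: Bystander: small jar, 40 mm in diameter and 42 mm high, behind and right of the fixture.
- tape_roll: Bystander: roll of tape, 68 mm in diameter and 18 mm high, lying left of the fixture.
There are look-alikes about, which are no part of the job. Leave any yellow look-alike of the board alone.

How it is judged:
On the way, in this order (a step that is already met when the one before it is completed fails the run):
1. the cam's low point faces the nose (within 0.4 rad) while the sliding jaw is still back (value of joint cam between -0.4 and 0.4 rad and value of joint jaw below 0.02 m), for 0.1 s.
2. the sliding jaw is fully home (value of joint jaw above 0.033 m), for 0.2 s.
At the end, for the whole second after the job is handed in: The sliding jaw is within 3 mm of its home stop, the cam's low point still faces the nose (within 0.45 rad), and the board lies flat on the bed, square within 0.06 rad and at rest, its far edge within 4 mm of the fixed jaw (value of joint jaw above 0.033 m and value of joint cam between -0.45 and 0.45 rad and x of board in the frame of board_clamp between 0.016 and 0.023 m and z of board in the frame of board_clamp between 0.015 and 0.021 m and angle between the x axis of board and the x axis of board_clamp, either way round below 0.06 rad and angle between board's own z axis and vertical below 0.05 rad and linear speed of board below 0.02 m/s); the robot touches nothing.
It fails at once if the board is lifted off the bed (more than 8 mm) or tipped (more than 0.25 rad) (height (world z) of board above 0.026 m or angle between board's own z axis and vertical above 0.25 rad).
It fails at once if a bystander is moved by more than 25 mm (distance of any of screw_tin, driver_a, driver_b, drive, heatsink, paste_jar, tape_roll from where it was at the start of the episode above 0.025 m).
It also fails if it takes over 58 s, if anything falls off the work surface, if the arm or the gripper's body presses on something with over 40 N, if the wrist force passes 120 N, or if a joint passes its speed limit or range.

## Working session

There is one attempt and no reset: what is moved stays moved. The work goes in short steps, Python scripts to look and compute and a tool call to move; the robot and the scene stay as the last step left them, time stands still between calls to the robot, and variables do not carry over. Pictures are saved under pics/ and viewed, and the job is handed in when it is done.

Besides the shell and the picture viewer there is one more tool, called after "Call:" by a JSON object that holds its "method" and its "body". jog_arm: Moves the arm, as the interface text tells. Its arguments: {"type":"object","properties":{"deltas":{"type":"string"},"squeeze":{"type":"number"}},"required":["deltas"]}

```bash
mkdir -p pics
python3 - <<'E'
from workcell import arm, snapshot, look_for
import cv2,numpy as np
print(arm.get_state())
for n in ["top","side"]:
    s=snapshot(n); cv2.imwrite(f"pics/{n}0.png",s["frame"][:,:,::-1]); print(s["K"],s["cam_to_world"])
    np.savez(f"pics/{n}0.npz",**{k:s[k] for k in("frame","z_map","K","cam_to_world")})
    for k in ["board_clamp","cam","post","jaw","push_face","nose","board","fixed_jaw"]:
        try: print(n,k,[(np.round(d["centre"],3),round(d["confidence"],2)) for d in look_for(s,k)])
        except Exception as e: print(k,e)
E
```

```text
{'t': 0.0, 'joints': array([ 1.16476299,  0.41193136, -0.01271707,  1.59704411,  0.00555048,
        1.13429692, -0.08222345]), 'qvel': array([ 6.55967226e-05,  1.41174446e-03,  2.58159984e-04, -9.89066353e-04,
       -2.65216318e-04,  1.07520964e-03, -1.63575738e-04]), 'effort': array([-1.04587789e-04, -6.00626636e+01,  6.81898613e-01, -2.99413115e+01,
        1.37452036e-02,  1.05546121e-02,  3.58682470e-06]), 'tool_pos': array([ 0.20696542, -0.58920958,  0.2304334 ]), 'tcp_rot': array([ 8.15913130e-01, -5.78173925e-01, -6.90802533e-04, -4.46696300e-04]), 'wrist_force': array([ 0.68074893, -0.11762656, -0.40365798]), 'torque': array([-0.04695698,  0.01883737,  0.02536478]), 'width': 1.0023024233274849}
[[546.2368281    0.         326.92060331]
 [  0.         546.2368281  253.68435695]
 [  0.           0.           1.        ]] [[-0.00720949 -0.97744829  0.21105179  0.25882769]
 [-0.99996601  0.00789124  0.00238819 -0.05089834]
 [-0.00399979 -0.21102739 -0.97747196  1.31041547]
 [ 0.          0.          0.          1.        ]]
top board_clamp [(array([ 0.517, -0.081,  0.009]), 0.9
[... 715 characters left out ...]
254  0.92246266]
 [ 0.          0.          0.          1.        ]]
side board_clamp [(array([ 0.522, -0.126,  0.013]), 0.61)]
side cam [(array([ 0.501, -0.04 ,  0.028]), 0.65)]
side post [(array([ 0.503, -0.036,  0.024]), 0.85)]
side jaw [(array([ 0.458, -0.174,  0.04 ]), 0.83)]
side push_face [(array([ 0.462, -0.173,  0.037]), 0.95), (array([ 0.54 , -0.149,  0.019]), 0.4)]
side nose [(array([ 0.458, -0.17 ,  0.038]), 0.9)]
side board [(array([ 0.284, -0.209,  0.008]), 0.76), (array([ 0.315, -0.444,  0.   ]), 0.66), (array([ 0.542, -0.149,  0.019]), 0.56), (array([0.581, 0.109, 0.018]), 0.19)]
side fixed_jaw [(array([ 0.525, -0.127,  0.01 ]), 0.76), (array([ 0.505, -0.037,  0.029]), 0.61)]
```

View pics/top0.png

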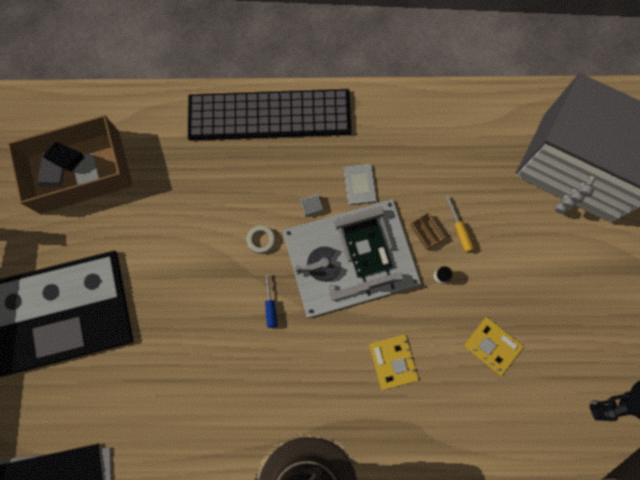

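View pics/side0.png

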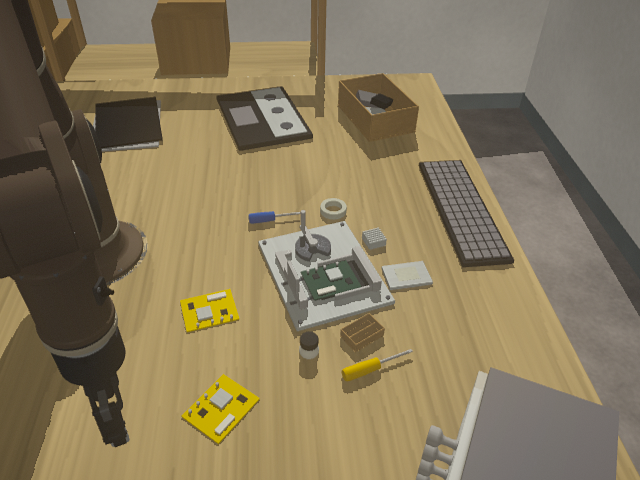

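The top view shows the fixture at about (352,258), with the green board at (370,250). The lever post is near (303,268), left of the cam at (325,263). The yellow look-alikes at (394,362) and (494,346) are to be left alone. Next I'll fit the fixture pose from the plate.

```bash
cat > h.py <<'E'
import numpy as np,cv2
def cloud(s):
    z=s["z_map"];K=s["K"];T=s["cam_to_world"]
    v,u=np.mgrid[:480,:640]
    p=np.stack([(u-K[0,2])*z/K[0,0],(v-K[1,2])*z/K[1,1],z],-1)
    w=p@T[:3,:3].T+T[:3,3]; w[z==0]=np.nan
    return w
def proj(s,P):
    T=np.linalg.inv(s["cam_to_world"]);q=np.atleast_2d(P)@T[:3,:3].T+T[:3,3]
    return (q@s["K"].T)[:,:2]/q[:,2:]
def F(pose,P):
    x,y,a=pose;P=np.atleast_2d(P).astype(float);c,s=np.cos(a),np.sin(a)
    return np.stack([x+c*P[:,0]-s*P[:,1],y+s*P[:,0]+c*P[:,1],P[:,2]],-1)
E
python3 - <<'E'
from h import *
for n in ["top","side"]:
    s=dict(np.load(f"pics/{n}0.npz")); w=cloud(s); f=s["frame"].astype(int)
    m=(w[...,2]>0.006)&(w[...,2]<0.1)&(abs(w[...,0]-.52)<.2)&(abs(w[...,1]+.09)<.22)
    m=cv2.morphologyEx(m.astype(np.uint8),cv2.MORPH_OPEN,np.ones((3,3)))
    k,l,st,c=cv2.connectedComponentsWithStats(m); i=1+np.argmax(st[1:,4])
    P=w[l==i]; print(n,len(P),np.percentile(P[:,2],[5,50,95]))
    r=cv2.minAreaRect((P[:,:2]*1000).astype(np.float32)); print(r, cv2.boxPoints(r))
    hp=P[P[:,2]>.05]; print("high pts",np.round(hp,3).tolist()[:60])
    x0,y0,W,H=st[i,:4]
    cr=s["frame"][y0-15:y0+H+15,x0-15:x0+W+15,::-1]; print(x0-15,y0-15)
    cv2.imwrite(f"pics/{n}crop.png",cv2.resize(cr,None,fx=4,fy=4,interpolation=cv2.INTER_CUBIC))
E
```

```text
top 10348 [0.00805122 0.01404258 0.0403329 ]
((532.3004150390625, -104.0223388671875), (226.71499633789062, 284.85699462890625), 15.77433967590332) [[ 384.4929       2.2261276]
 [ 461.93103   -271.9031   ]
 [ 680.1079    -210.27081  ]
 [ 602.6698      63.85843  ]]
high pts [[0.499, 0.026, 0.078], [0.499, 0.023, 0.077], [0.499, 0.021, 0.077], [0.498, 0.019, 0.081], [0.496, 0.025, 0.082], [0.496, 0.023, 0.08], [0.496, 0.021, 0.081], [0.496, 0.019, 0.079], [0.493, 0.028, 0.082], [0.494, 0.026, 0.078], [0.494, 0.023, 0.08], [0.495, 0.021, 0.076], [0.494, 0.019, 0.079], [0.495, 0.017, 0.075], [0.491, 0.025, 0.081], [0.492, 0.023, 0.075], [0.491, 0.021, 0.081], [0.492, 0.019, 0.078], [0.493, 0.017, 0.07], [0.49, 0.026, 0.078], [0.489, 0.023, 0.081], [0.489, 0.021, 0.08], [0.49, 0.019, 0.076], [0.492, 0.017, 0.063], [0.491, 0.027, 0.059], [0.488, 0.024, 0.071], [0.49, 0.022, 0.065], [0.489, 0.019, 0.066], [0.491, 0.017, 0.059], [0.49, 0.025, 0.053], [0.489, 0.022, 0.054], [0.489, 0.02, 0.056], [0.49, 0.018, 0.051], [0.472, -0.194, 0.077], [0.471, -0.196, 0.079], [0.472, -0.199, 0.078], [0.4
[... 1515 characters left out ...]
0.069], [0.491, 0.017, 0.067], [0.493, 0.013, 0.071], [0.496, 0.017, 0.067], [0.498, 0.018, 0.066], [0.488, 0.013, 0.068], [0.491, 0.018, 0.063], [0.493, 0.016, 0.065], [0.496, 0.018, 0.063], [0.498, 0.02, 0.061], [0.489, 0.018, 0.06], [0.491, 0.016, 0.062], [0.493, 0.016, 0.062], [0.496, 0.018, 0.06], [0.498, 0.019, 0.059], [0.489, 0.018, 0.058], [0.491, 0.016, 0.059], [0.493, 0.012, 0.062], [0.496, 0.016, 0.058], [0.498, 0.019, 0.056], [0.488, 0.014, 0.057], [0.491, 0.014, 0.057], [0.493, 0.018, 0.054], [0.495, 0.015, 0.056], [0.498, 0.02, 0.052], [0.488, 0.018, 0.051], [0.493, 0.018, 0.051], [0.496, 0.016, 0.052], [0.498, 0.018, 0.051], [0.488, 0.015, 0.05], [0.493, 0.015, 0.051]]
244 195
```

Run:
```python
from h import *
pose=(0.5437,-0.1476,0.2758)
for n,o in [("top",(268,184)),("side",(244,195))]:
    s=dict(np.load(f"pics/{n}0.npz")); w=cloud(s)
    # points into fixture frame
    c,sn=np.cos(pose[2]),np.sin(pose[2]); d=w[...,:2]-np.array(pose[:2])
    fx=d[...,0]*c+d[...,1]*sn; fy=-d[...,0]*sn+d[...,1]*c
    def box(a,b,cc,dd,z0,z1,nm):
        m=(fx>a)&(fx<b)&(fy>cc)&(fy<dd)&(w[...,2]>z0)&(w[...,2]<z1)
        print(n,nm,m.sum(),"x",np.round(np.percentile(fx[m],[2,50,98])*1e3,1),"y",np.round(np.percentile(fy[m],[2,50,98])*1e3,1))
    box(-.13,-.04,-.05,.05,.074,.09,"plate top")
    box(-.13,-.04,-.08,.08,.036,.046,"jawbar")
    box(.05,.13,-.08,.08,.038,.046,"fixedjaw")
    box(-.1,.1,.03,.2,.074,.09,"post")
    box(-.02,.02,.09,.13,.036,.046,"nut")
    P=[(-.113,-.098,.012),(.113,-.098,.012),(.113,.188,.012),(-.113,.188,.012),(.075,0,.027),(-.091,0,.055),(-.054,.112,.02),(0,.112,.034)]
    uv=proj(s,F(pose,P))
    x,y=o; f=s["frame"][y:y+150,x:x+180,::-1]; f=cv2.resize(f,None,fx=4,fy=4,interpolation=cv2.INTER_CUBIC)
    for q in uv: cv2.circle(f,tuple(int(k) for k in (q-[x,y])*4+2),3,(0,0,255),-1)
    cv2.imwrite(f"pics/{n}ov.png",np.clip(f*1.6,0,255).astype(np.uint8))
```

```text
top plate top 94 x [-89.8 -86.  -81.8] y [-27.9   0.6  29.1]
top jawbar 190 x [-89.7 -78.2 -71.8] y [-52.9   3.8  53.9]
top fixedjaw 350 x [75.7 85.2 95.2] y [-56.3   1.5  57.3]
top post 22 x [-6.6 -1.3  3.9] y [171.7 176.9 182. ]
top nut 61 x [-9.5 -1.3  9.8] y [102.3 111.8 124.1]
side plate top 91 x [-91.9 -88.6 -83.8] y [-31.7  -4.5  27.3]
side jawbar 168 x [-92.3 -85.6 -74.2] y [-56.2 -31.   52.2]
side fixedjaw 353 x [72.8 82.3 92.9] y [-60.   -4.1  56. ]
side post 19 x [-8.  -3.9  2.2] y [168.1 174.5 181.5]
side nut 52 x [-10.7  -1.6   6.8] y [100.6 109.4 120.9]
```

View pics/topov.png

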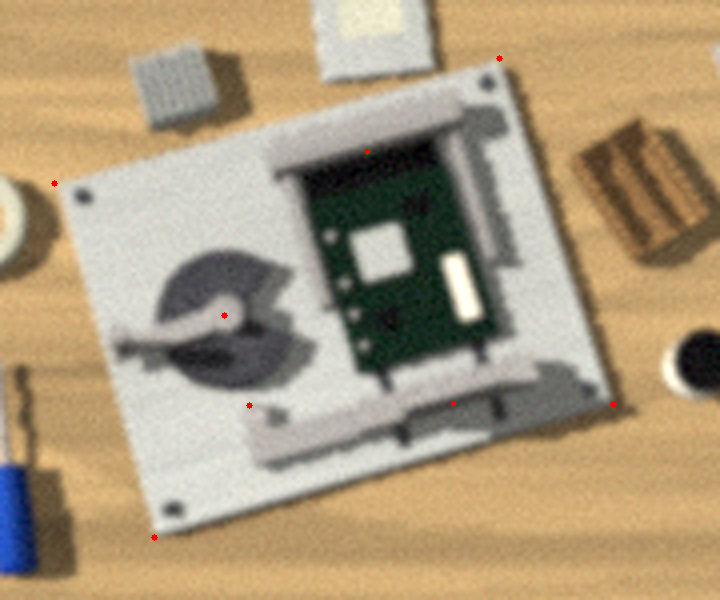

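View pics/sideov.png

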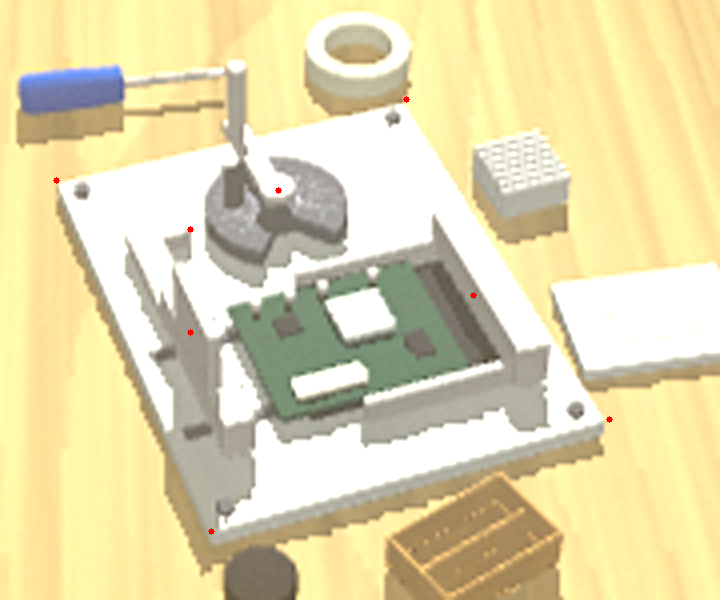

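The red overlay points land on the plate corners, nut and nose in the top view, and within about 3 mm in the side view. Fixture pose is (0.5437, -0.1476, yaw 15.8°), cam about 1.6 rad, jaw about 0.002. Candidates for the board are green at (370,250), which is in the fixture and correct, and yellow at (394,362) and (494,346), which I'm ignoring. For the lever post, the only candidate is at (303,268). First I'll close the fingers and turn the tool so its +y faces the push direction.

Call:
{"method": "jog_arm", "body": {"deltas": "0 0 0 -10.7 0; 0 0 0 -10.7 0; 0 0 0 -10.7 0; 0 0 0 -10.7 0; 0 0 0 -10.7 0; 0 0 0 -10.7 0; 0 0 0 -10.7 0; 0 0 0 -10.7 0; 0 0 0 -10.7 0; 0 0 0 -10.7 0; 0 0 0 -10.7 0; 0 0 0 -10.7 0; 0 0 0 -10.7 0; 0 0 0 -10.7 0; 0 0 0 -10.7 0; 0 0 0 -10.7 0; 0 0 0 -6.4 0; 0 0 0 0 0", "squeeze": 30}}

```text
t: 3.15
tool_pos: [0.2069, -0.5898, 0.2312]
tcp_rot: [0.596, 0.803, 0.0, 0.0]
wrist_force: [-1.1, 0.0, -0.6]
width: 0.005
```

Call:
{"method": "jog_arm", "body": {"deltas": "0.036 0.029 0 0 0; 0.036 0.029 0 0 0; 0.036 0.029 0 0 0; 0.036 0.029 0 0 0; 0.036 0.029 0 0 0; 0.036 0.029 0 0 0; 0.036 0.029 0 0 0; 0.036 0.029 0 0 0; 0.036 0.029 0 0 0; 0.036 0.029 0 0 0; 0.036 0.029 0 0 0; 0.036 0.029 0 0 0; 0.036 0.029 0 0 0; 0.034 0.028 0 0 0; 0 0 0 0 0; 0 0 0 0 0"}}

```text
t: 5.15
tool_pos: [0.4479, 0.0082, 0.2312]
tcp_rot: [0.596, 0.803, -0.0, -0.0]
wrist_force: [0.1, -0.5, -0.7]
width: 0.005
```

Call:
{"method": "jog_arm", "body": {"deltas": "0 0 0.045 0 0; 0 0 0.045 0 0; 0 0 0.045 0 0; 0 0 0.045 0 0; 0 0 0 0 0; 0 0 0 0 0"}}

```text
t: 5.9
tool_pos: [0.4488, 0.0081, 0.0526]
tcp_rot: [0.596, 0.803, 0.0, 0.001]
wrist_force: [-0.5, -0.1, 0.4]
width: 0.002
```

Run:
```python
from h import *
from workcell import arm,snapshot
for n in ["side","top"]:
    s=snapshot(n)
    u,v=proj(s,[.48,.0,.05])[0].astype(int); u=max(u,110);v=max(v,80)
    cv2.imwrite(f"pics/{n}1.png",cv2.resize(s["frame"][v-80:v+80,u-105:u+105,::-1],None,fx=3.6,fy=3.6,interpolation=cv2.INTER_CUBIC))
print(arm.get_state()["tool_pos"])
```

```text
[0.44938863 0.00812622 0.05306688]
```

View pics/side1.png

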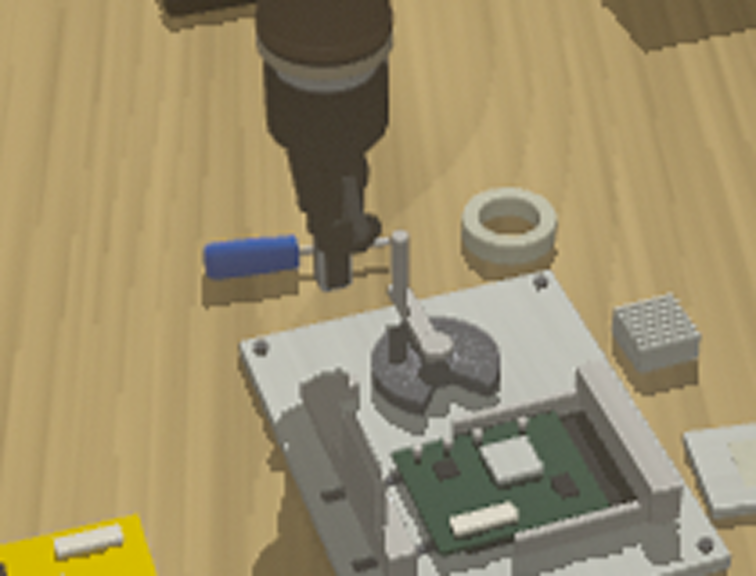

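The fingertips stand about 45 mm behind the post (side crop: fingertip at (335,285), post at (400,240)), with nothing touching. Next I'll make contact and start the arc.

Call:
{"method": "jog_arm", "body": {"deltas": "0 0.015 0 0 0; 0 0.015 0 0 0; 0 0 0 0 0; 0.00115 0.0052 0 4.55 0; 0.00115 0.0052 0 4.55 0; 0.00115 0.0052 0 4.55 0; 0.00115 0.0052 0 4.55 0; 0.00115 0.0052 0 4.55 0; 0.00115 0.0052 0 4.55 0; 0.00115 0.0052 0 4.55 0; 0.00115 0.0052 0 4.55 0; 0 0 0 0 0"}}

```text
t: 7.5
tool_pos: [0.5175, 0.0274, 0.0512]
tcp_rot: [0.816, 0.578, -0.0, -0.0]
wrist_force: [0.1, 0.0, -0.7]
width: -0.002
```

```bash
cat > look.py <<'E'
from h import *
import sys
from workcell import arm,snapshot
tag=sys.argv[1]
pose=(0.5437,-0.1476,0.2758)
out=[]
for n in ["side","top"]:
    s=snapshot(n); w=cloud(s)
    u,v=proj(s,[.52,-.09,.03])[0].astype(int)
    out.append(cv2.resize(s["frame"][v-75:v+75,u-100:u+100,::-1],(800,600) if 0 else (400,300),interpolation=cv2.INTER_CUBIC) if 0 else cv2.resize(s["frame"][v-75:v+75,u-65:u+65,::-1],(400,462),interpolation=cv2.INTER_CUBIC))
    c,sn=np.cos(pose[2]),np.sin(pose[2]); d=w[...,:2]-np.array(pose[:2])
    fx=d[...,0]*c+d[...,1]*sn; fy=-d[...,0]*sn+d[...,1]*c
    def box(a,b,cc,dd,z0,z1,nm):
        m=(fx>a)&(fx<b)&(fy>cc)&(fy<dd)&(w[...,2]>z0)&(w[...,2]<z1)
        if m.sum()>3: print(n,nm,m.sum(),"x",np.round(np.percentile(fx[m],[2,50,98])*1e3,1),"y",np.round(np.percentile(fy[m],[2,50,98])*1e3,1))
    box(-.13,-.03,-.05,.05,.074,.09,"plate top")
    box(-.1,.1,.03,.2,.074,.086,"post")
    f=s["frame"].astype(int); g=(f[...,1]>f[...,0]+8)&(f[...,1]>f[...,2]+4)&(abs(fx)<.09)&(abs(fy)<.06)&(w[...,2]>.012)&(w[...,2]<.036)
    if g.sum()>20:
        r=cv2.minAreaRect(np.stack([fx[g],fy[g]],-1).astype(np.float32)*1000); print(n,"board",g.sum(),np.round(np.percentile(fx[g],[1,99])*1e3,1),np.round(np.percentile(fy[g],[1,99])*1e3,1),np.round(r[0],1),np.round(r[1],1),round(r[2],1))
cv2.imwrite(f"pics/{tag}.png",np.clip(np.hstack(out)*1.4,0,255).astype(np.uint8))
st=arm.get_state(); print(st["t"],st["tool_pos"],st["wrist_force"])
E
python3 look.py p2
```

```text
side plate top 89 x [-92.1 -88.4 -84. ] y [-29.5  -3.7  26.9]
side post 50 x [ 9.1 25.4 39.1] y [158.7 164.4 169.5]
side board 545 [-18.5  53.3] [-44.9  43. ] [15.4 -0.7] [94.1 77.6] 88.7
top plate top 35 x [-89.6 -85.6 -82.2] y [-28.5 -18.   -6.3]
top board 552 [-48.   54.4] [-43.4  40.6] [ 1.9 -0.6] [ 88.3 106.9] 89.5
7.6 [0.51734105 0.02723823 0.05118786] [ 1.61578482 -0.00788209 -0.67247054]
```

View pics/p2.png

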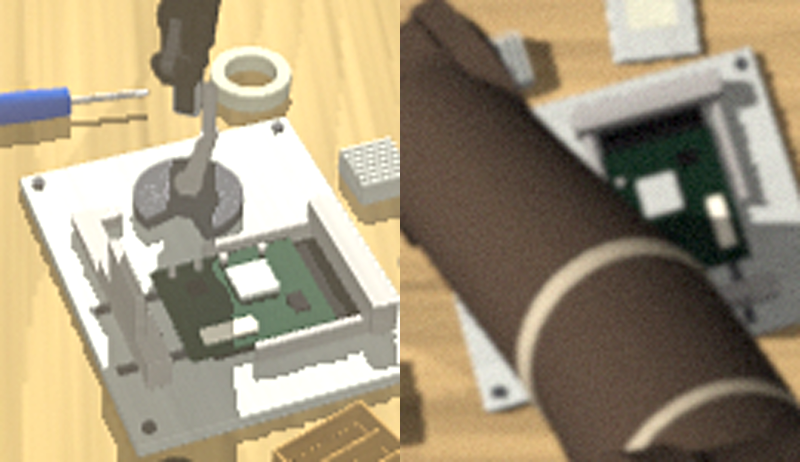

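The cam is turning. The side view shows the post at about (208,95), swinging forward with the fingertips behind it. Continuing the arc.

Call:
{"method": "jog_arm", "body": {"deltas": "0.00115 0.0052 0 4.57 0; 0.00115 0.0052 0 4.57 0; 0.00115 0.0052 0 4.57 0; 0.00115 0.0052 0 4.57 0; 0.00115 0.0052 0 4.57 0; 0.00115 0.0052 0 4.57 0; 0.00115 0.0052 0 4.57 0; 0.00115 0.0052 0 4.57 0; 0.00115 0.0052 0 4.57 0; 0.00115 0.0052 0 4.57 0; 0.00115 0.0052 0 4.57 0; 0.00115 0.0052 0 4.57 0; 0 0 0 0 0; 0 0 0 0 0"}}

```text
t: 9.35
tool_pos: [0.5693, -0.0056, 0.0512]
tcp_rot: [0.99, 0.138, -0.0, 0.0]
wrist_force: [-0.4, -0.7, -0.9]
width: 0.003
```

```bash
python3 look.py p3
```

```text
side plate top 92 x [-91.8 -88.6 -84.4] y [-31.3  -5.   27.7]
side post 64 x [48.4 59.4 75.2] y [104.4 119.9 131.7]
side board 248 [-55.5  53. ] [-44.5  42. ] [-1.1 -0.6] [110.1  90. ] 0.1
top plate top 34 x [-89.7 -85.6 -81.9] y [-28.8 -17.9  -8.3]
top board 156 [-53.3  54.5] [-42.7  -0.5] [  5.9 -28.4] [121.8  42.8] 11.1
9.45 [ 0.56939284 -0.00560007  0.05121245] [-0.71304954 -0.21176336  0.65037821]
```

View pics/p3.png

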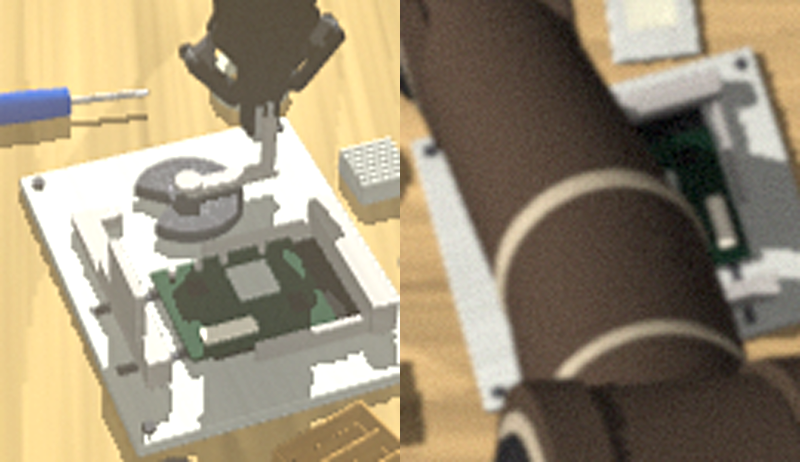

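```bash
cat > lev.py <<'E'
from h import *
from workcell import snapshot
pose=(0.5437,-0.1476,0.2758)
for n in ["side","top"]:
    s=snapshot(n); w=cloud(s)
    c,sn=np.cos(pose[2]),np.sin(pose[2]); d=w[...,:2]-np.array(pose[:2])
    fx=d[...,0]*c+d[...,1]*sn; fy=-d[...,0]*sn+d[...,1]*c
    for nm,m in [("lever",(fx>.014)&(fx<.056)&(fy>.085)&(fy<.15)&(w[...,2]>.03)&(w[...,2]<.038)),("nut",(np.hypot(fx,fy-.112)<.014)&(w[...,2]>.037)&(w[...,2]<.046)),("post",(fx>.04)&(fx<.08)&(fy>.08)&(fy<.15)&(w[...,2]>.074)&(w[...,2]<.084))]:
        if m.sum()<5: continue
        print(n,nm,m.sum(),np.round([fx[m].mean()*1e3,fy[m].mean()*1e3],1))
        if nm=="lever": print(np.round(np.polyfit(fx[m]*1e3,fy[m]*1e3,1),3))
E
python3 lev.py
```

```text
side lever 76 [ 34.6 110. ]
[6.80000e-02 1.07606e+02]
side nut 40 [ -1.6 109.8]
side post 59 [ 59.7 117.6]
```

The lever is within about 0.07 rad of fixture +x. I'll back off, rise, and go round behind the jaw.

Call:
{"method": "jog_arm", "body": {"deltas": "0 -0.015 0 0 0; 0 -0.015 0 0 0; 0 0 -0.04 0 0; 0 0 -0.04 0 0; 0 0 -0.03 0 0; -0.034 0.0266 0 0 0; -0.034 0.0266 0 0 0; -0.034 0.0266 0 0 0; -0.034 0.0266 0 0 0; -0.034 0.0266 0 0 0; -0.034 0.0266 0 0 0; 0 0 0 -10 0; 0 0 0 -10 0; 0 0 0 -10 0; 0 0 0 -10 0; 0 0 0 -10 0; 0 0 0 -10 0; 0 0 0 -10 0; 0 0 0 -10 0; 0 0 0 -10 0"}}

```text
t: 12.05
tool_pos: [0.4086, -0.1843, 0.1613]
tcp_rot: [0.601, 0.799, -0.0, 0.0]
wrist_force: [0.3, -0.3, -0.4]
width: 0.0
```

```bash
python3 lev.py; python3 look.py p4
```

```text
side lever 84 [ 35.7 109.6]
[-1.00000e-02  1.09971e+02]
side nut 46 [ -1.8 110. ]
side post 21 [ 62.6 110.2]
top lever 88 [ 34.4 113.1]
[ -0.118 117.138]
top nut 52 [  0.2 111.8]
top post 21 [ 64.9 113.1]
side plate top 92 x [-91.7 -88.3 -84.4] y [-30.8  -3.   27.6]
side post 21 x [57.6 63.  67.5] y [104.9 110.2 117.8]
side board 957 [-54.7  53.1] [-45.4  43.3] [-1.1  0.8] [110.1  94.9] 0.4
top plate top 47 x [-89.7 -86.3 -81.7] y [ 2.2 16.  29.3]
top post 21 x [60.2 65.6 70.2] y [108.5 112.8 118.1]
top board 858 [-52.1  53.8] [-41.9  41.2] [ 0.8 -0.7] [110.1  87.6] 0.5
12.25 [ 0.4084504  -0.18484674  0.16130161] [ 0.23592531 -0.13510047 -0.53337964]
```

View pics/p4.png

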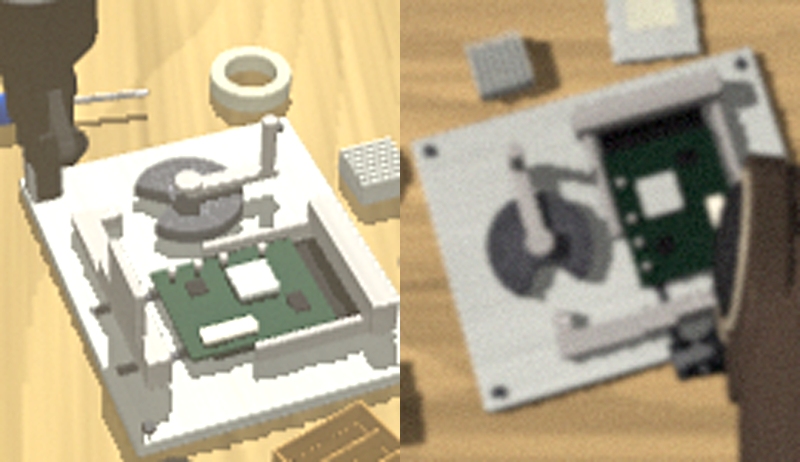

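The views show the post at fixture (64,112), so cam is about 0, and the bay faces the nose. Now I'll descend behind the push plate and make the push. TCP goes from x -140 to contact near -101, and the jaw is home at about -66.

Call:
{"method": "jog_arm", "body": {"deltas": "0 0 0.04 0 0; 0 0 0.04 0 0; 0 0 0.024 0 0; 0 0 0 0 0; 0 0.015 0 0 0; 0 0.015 0 0 0; 0 0.006 0 0 0; 0 0.004 0 0 0; 0 0.004 0 0 0; 0 0.004 0 0 0; 0 0.004 0 0 0; 0 0 0 0 0; 0 0 0 0 0"}}

```text
t: 13.88
tool_pos: [0.4589, -0.1714, 0.0573]
tcp_rot: [0.604, 0.797, 0.0, 0.0]
wrist_force: [-1.1, 0.6, 0.3]
width: -0.001
```

```bash
python3 look.py p5
```

```text
side plate top 96 x [-100.4  -83.7  -70.6] y [-31.1 -13.2   6.1]
side post 23 x [57.3 62.5 67.3] y [104.5 109.3 117.4]
side board 941 [-53.   52.7] [-45.1  42.8] [-0.6 -0.5] [ 96.9 108.7] 89.7
top post 20 x [60.3 65.5 70.7] y [108.4 112.7 118.1]
top board 401 [-51.9  54.6] [-10.9  42.3] [ 1.3 15.4] [ 56.6 110. ] 87.7
13.975 [ 0.45891656 -0.17140425  0.05737131] [-0.02205155  0.22061153  0.34816585]
```

View pics/p5.png

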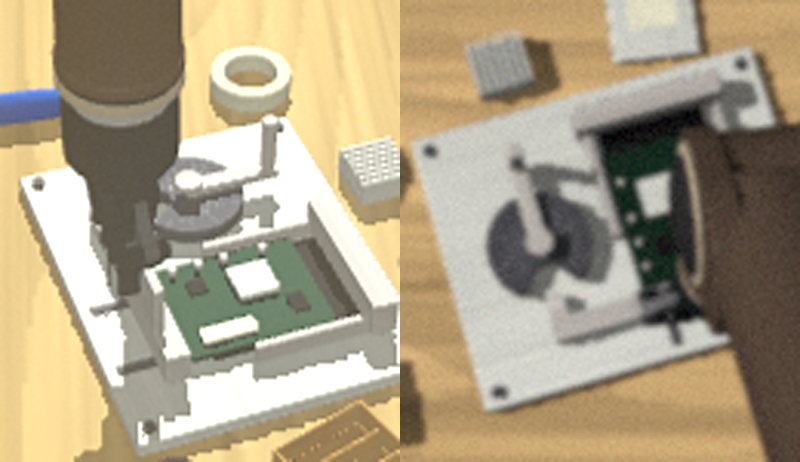

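Call:
{"method": "jog_arm", "body": {"deltas": "0 0.004 0 0 0; 0 0.004 0 0 0; 0 0.004 0 0 0; 0 0.004 0 0 0; 0 0.003 0 0 0; 0 0.002 0 0 0; 0 0 0 0 0; 0 0 0 0 0"}}

```text
t: 14.98
tool_pos: [0.4791, -0.1657, 0.0573]
tcp_rot: [0.604, 0.797, 0.0, 0.0]
wrist_force: [-0.7, -0.1, -0.2]
width: -0.007
```

Call:
{"method": "jog_arm", "body": {"deltas": "0 0.0015 0 0 0; 0 0.0015 0 0 0; 0 0 0 0 0; 0 0 0 0 0"}}

```text
t: 15.48
tool_pos: [0.4798, -0.1655, 0.0571]
tcp_rot: [0.604, 0.797, -0.001, -0.001]
wrist_force: [-7.2, -2.5, 5.0]
width: -0.001
```

Call:
{"method": "jog_arm", "body": {"deltas": "0 0.0015 0 0 0; 0 0 0 0 0; 0 0 0 0 0"}}

```text
t: 15.85
tool_pos: [0.4798, -0.1655, 0.0569]
tcp_rot: [0.604, 0.797, -0.002, -0.002]
wrist_force: [-12.5, -3.8, 9.2]
width: 0.0
```

```bash
python3 look.py p6
```

```text
side plate top 94 x [-78.5 -62.6 -49.2] y [-31.8 -14.1   6.7]
side post 23 x [57.7 61.7 68. ] y [104.6 111.8 118.9]
side board 798 [-31.1  65. ] [-44.4  43.6] [17.7 -0.5] [95.8 98.4] 88.6
top post 22 x [59.6 64.4 70.2] y [108.5 112.8 118.3]
top board 297 [-30.4  68.5] [-1.1 42.3] [18.3 19. ] [100.7  48.2] 0.0
15.95 [ 0.47980493 -0.16546576  0.05689673] [-11.70621709  -3.52339335   8.42339634]
```

View pics/p6.png

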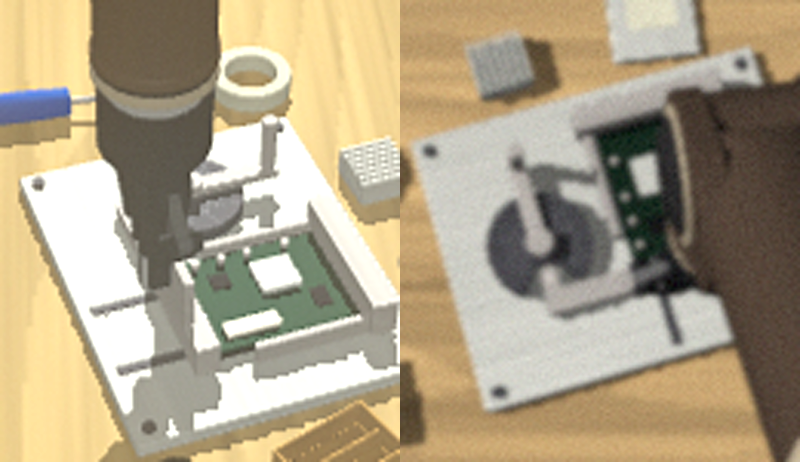

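The nose is in the bay, the stop force has built up, and the board is against the fixed jaw. I'll back straight off, rise and check.

Call:
{"method": "jog_arm", "body": {"deltas": "0 -0.005 0 0 0; 0 -0.015 0 0 0; 0 -0.03 0 0 0; 0 -0.02 0 0 0; 0 0 -0.04 0 0; 0 0 -0.05 0 0; 0 0 -0.05 0 0; -0.05 0 0 0 0; -0.05 0 0 0 0; -0.05 0 0 0 0; 0 0 0 0 0; 0 0 0 0 0"}}

```text
t: 17.45
tool_pos: [0.456, -0.3272, 0.197]
tcp_rot: [0.604, 0.797, 0.0, -0.0]
wrist_force: [-0.4, 1.4, 0.4]
width: 0.001
```

```bash
python3 look.py p7; python3 lev.py
```

```text
side plate top 33 x [-57.  -52.  -48.8] y [-31.8 -23.1  20.7]
side post 21 x [57.8 62.8 67.6] y [104.9 110.3 118.7]
side board 794 [-31.1  65. ] [-45.2  42.8] [17.4 -3.3] [97.4 98.6] 88.6
top plate top 96 x [-54.9 -50.8 -46.7] y [-29.1   0.4  29.2]
top post 21 x [60.2 65.7 70.6] y [108.6 112.7 118.1]
top board 762 [-30.5  68.2] [-43.   41.3] [19.1 -1. ] [ 88.  101.3] 88.9
17.55 [ 0.45616329 -0.32659413  0.19742678] [-0.52947324 -0.19672668  0.6929756 ]
side lever 80 [ 35.4 110.2]
[7.00000e-03 1.09988e+02]
side nut 52 [ -1.3 110.2]
side post 20 [ 62.5 110.5]
top lever 99 [ 34.4 113.4]
[ -0.129 117.807]
top nut 53 [1.000e-01 1.118e+02]
top post 18 [ 65.3 112.9]
```

View pics/p7.png

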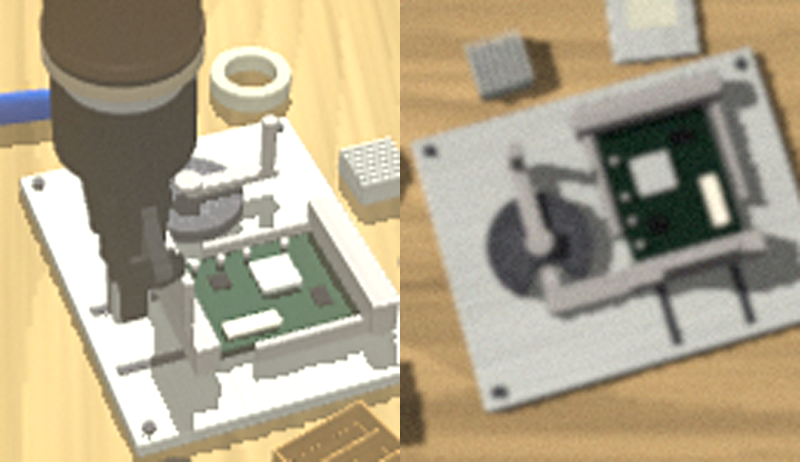

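```bash
python3 -c "
from workcell import arm
print(arm.job_done())"
```

```text
the job is handed in; nothing more can be done
None
```

The board is clamped and the job was handed in at about 17.6 s, well inside the 58 s limit. The hand-in gave no verdict, so this rests on my own checks.

I closed the fingers and pushed the post round clockwise from about 1.6 rad to about 0. Then I pushed the sliding jaw's plate forward until it met its stop. The wrist read about 12 N forward, 16 N in all. I then backed off and rose to 0.2 m, clear of everything.

**Last checks:**
- **Jaw:** the push plate had moved about 35 mm, with its rear face at fixture x -55 mm, which is fully home.
- **Cam:** the post stood at fixture (64, 112) mm, so the cam is at about 0. The nose is seated in the bay.
- **Board:** its centre was at about x 17–19 mm, and the pictures show it flat and square against the fixed jaw.
- **Bystanders:** those in the final crops look where they were. I didn't measure any of them, and the paste jar, driver_a and most of the screw tin lay outside the crop.

**Disagreements:** the two cameras differed by 2–3 mm throughout. The top camera's slope fit along the lever gave about -0.12 rad, against about 0 from the side camera and from the post position. Either value is well within the 0.45 rad tolerance.

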